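# Return the board slide to its flag with the backlash taken up

### The job

The circuit-board slide has play in its drive, so set it from one side only: turn the handwheel clockwise, running the carriage past the yellow flag until you feel it come up lightly against the rubber stop hidden in the blue hood (do not ram it), then turn back anticlockwise until the white pointer stands at the yellow flag. The last movement must be the anticlockwise one, with the play still taken up when you let go; move the carriage by the handwheel only and leave everything else on the bench where it is.

Things in the scene. Friction and masses are not known exactly. Their poses are not given: they have to be found in the camera images.
- wheel (a joint): Level dark steel handwheel, 124 mm across, 10 mm thick, on a round grey gearbox at the robot's side of the slide. Angle in rad, 0 at the start (with the handle in any direction), growing clockwise seen from above; no end stop of its own. A rack moves 15 mm per rad; clockwise sends it towards the blue hood. At the handle it takes about 0.6 N while crossing the play and 3.6 N while moving the carriage; it stays where it is left.
- wheel_center (a point): Point on the wheel's axis at the wheel's upper face, 89 mm above the bench. The handle's axis circles it at 50 mm radius.
- handle_top (a point): Centre of the top of the wheel's upright red handle, a freely revolving round sleeve, 20 mm in diameter and 46 mm tall (its top is 140 mm above the bench, its lower end 5 mm above the wheel). Nothing else near the wheel is taller than 90 mm.
- stage: Fixed aluminium base of the slide, 340 x 480 x 12 mm; origin at the centre of its underside. Its y axis is the slide's direction, towards the blue hood; its x axis points from the wheel's side to the carriage's side; z up. Wheel axis at x -100, y -20 mm. Carriage runs along x +60 mm.
- hood_mouth (a point): Middle of the opening of the blue hood, stage x +60, y +100 mm, height 42 mm. The hood hides a rubber-faced spring stop that cannot be seen; its place varies: the carriage's nose rod meets it 15 to 75 mm after the pointer has passed the flag.
- nose_tip (a point): Tip of the carriage's steel nose rod (10 mm thick), which enters the hood and meets the hidden stop. The stop yields 1 mm per 12 N; each mm adds 3.6 N at the wheel's handle, for 67 mrad of wheel. A light touch is 1 to 5 mm of yield (12 to 60 N on the stop), felt as about 7 to 21 N in all at the handle, 3.6 N of it drag.
- carriage: Steel carriage, 110 x 110 x 12 mm, with a black circuit board on it, sliding along the stage's y axis; origin at the centre of its underside, axes as the stage's. About 10 N of sliding drag.
- pointer (a point): Tip of the small white pointer (3 mm wide) on the carriage's edge that faces the wheel.
- flag: Yellow upright blade, 3 mm wide along the slide and 26 mm high, fixed on a dark ledge beside the carriage; origin at the centre of its foot, y axis along the slide. The pointer is at the flag when both have the same place along this y axis. At the start the pointer is 15 to 75 mm short of the flag, on its -y side.
- drive_block (a point): Top of the orange block, 16 mm wide, that the rack carries (no play of its own) between two dark lugs on the carriage's far side, with 10 mm of play. Its y in the carriage's frame is +5 mm when it pushes the carriage towards the hood, -5 mm when it pulls it back; in between the carriage stays still. Crossing the play takes 0.67 rad of wheel.
- memory: Bystander: memory module, 30 x 120 x 7 mm, lying on the base left of the wheel.
- heatsink: Bystander: finned aluminium heatsink, 50 x 50 x 26 mm, on the base right of the wheel.
- mouse: Bystander: white computer mouse, 100 x 58 x 33 mm.
- drive: Bystander: flat black storage drive, 100 x 70 x 7 mm.
- driver: Bystander: screwdriver lying on the bench.
- mug: Bystander: blue mug, 80 mm across, 90 mm tall.

How it is judged:
On the way:
1. the carriage has been run past the flag and rests lightly against the hidden stop (over 12 N) (contact force between carriage and anything else above 12 N and y of pointer in the frame of flag above 0.01 m), for 0.05 s.
At the end, for the whole second after the job is handed in: The pointer stands within 2.5 mm of the flag along the slide, the carriage is at rest, and the orange drive block is still over on the pulling-back side of its play (its y in the carriage's frame is below -3 mm, of -5 mm possible) (y of pointer in the frame of flag between -0.0025 and 0.0025 m and y of drive_block in the frame of carriage below -0.003 m and linear speed of carriage below 0.005 m/s); the robot touches nothing.
It fails at once if the hidden stop is rammed: over 60 N between the carriage and the stop (contact force between carriage and anything else above 60 N).
It fails at once if the robot touches the carriage instead of the handwheel (contact force between carriage and the fingers above 1 N or contact force between carriage and the arm above 1 N).
It fails at once if a bystander is moved more than 20 mm (distance of any of memory, heatsink, mouse, drive, driver, mug from where it was at the start of the episode above 0.02 m).
It also fails if it takes over 72 s, if anything falls off the work surface, if the arm or the gripper's body presses on something with over 40 N, if the wrist force passes 120 N, or if a joint passes its speed limit or range.

### The arm

A 7-joint arm with a two-finger parallel gripper is mounted at the origin on the work surface. World frame = base frame: x ahead of the robot, y to its left, z up, the work surface at z = 0. Lengths are in m, angles in rad, forces in N, time in s.
With the tool pointing down it reaches from about 0.4 to 0.85 m from the base axis. Payload 4.5 kg.
Tool frame: the origin (TCP) lies midway between the tips of the shut fingers; the grasp point (between the pads) lies 19 mm behind it (env.grip_point_offset is the distance from the TCP to the grasp point, in m); y points along the fingers, x is the direction in which the jaws open and shut, and the axes are right-handed (so a half turn about y gives the same grasp; the last joint's range is limited). The gripper opens to 85 mm and grips with 20 to 120 N. Pads are 22 mm wide; open, the fingers measure 114 mm over their backs; the gripper's body (76 mm by 85 mm) begins 54 mm behind the grasp point. The pads swing forward as they close: fully open they stand 13 mm farther back than shut.
Start: joints at [1.241, 0.689, -0.195, 1.565, 0.157, 0.902, -0.215], TCP at [0.222, -0.584, 0.231] pointing down, gripper open.
Joint ranges: [-3.01, 3.01], [-0.46, 2.08], [-1.47, 1.51], [0.13, 2.56], [-1, 4.14], [0.04, 2.09], [-2.66, 2.66]. Speed limits (rad/s): [2.57, 2.57, 3.14, 3.14, 3.14, 3.14, 3.14].

### API

Orientations are given as a unit quaternion [w, x, y, z].
In Python, from rig import env gives the robot as it stands.
- The arm moves only by the tool move_arm, never from a script. Its argument "series" is a list of rows, each a list of 6 numbers: the shift along the world's x, y, z in cm, then the turn, a rotation vector about the world's x, y, z in degrees. A call has 1 to 20 rows; each row is the pose to reach, as a shift and turn from the pose commanded when the call began; what a row does not reach only later rows make up. A row lasts 1/12 s, in which the tool goes at most 41.7 mm and 7.16 degrees, less where a joint would pass 70% of its speed; a pose out of reach is approached as far as the arm can. A call with a gripper value outside its range is refused whole. "hand" is the finger opening in cm, from 0 to 8.54, set as the call begins (left out, the last holds). The fingers move at their own pace and stop on an object; "newtons" is the grip in N (left out, the last holds). Time passes only in rows, so rows that repeat a pose let the fingers close. It gives the time, the measured TCP pose, the force and the opening at its end, in the units of the state.
- env.observe(): the state, without advancing time (a new reading comes with each control period).
- env.camera(name): name is "scene" or "top" or "wrist"; returns the picture (480x640x3 uint8, blue, green, red); there is no depth.
- env.camera_info(name): a dict with "fx", "fy", "cx", "cy" (pixels), "extrinsics" (4x4, takes a point from camera to world coordinates). Camera axes: x right, y down, z forward; pixel columns grow to the right and rows downward; lengths in m; the calibration is good to about 2 mm. The wrist camera is an equidistant fisheye: a pixel r from the principal point sees the ray r / f radians off the axis. A picture is of the moment at which its call begins: read the wrist's pose just before it. camera_info takes no time and is no camera call; for the wrist camera it gives the pose at the moment of the call.
- env.sign_off(): hands the job in, once; it reports no verdict.
The state is a dict: "time_s": time; "joint_pos": joint angles; "qd": joint speeds; "effort": joint torques, N m; "tcp_pos": TCP position; "ee_rot": TCP orientation; "ft_force": force on the tool from outside, world axes, zero at the start; "ft_torque": the same for the moment, N m; "width": finger opening in m.
Only numpy, scipy, OpenCV 4.12 (cv2) and the standard library are available. Lean on these libraries where they do the work, as an engineer would, in place of code of your own. Each camera call takes 0.05 s, during which the arm holds its last target.

## Working session

There is one attempt and no reset: what is moved stays moved. The work goes in short steps, Python scripts to look and compute and a tool call to move; the robot and the scene stay as the last step left them, time stands still between calls to the robot, and variables do not carry over. Pictures are saved under pics/ and viewed, and the job is handed in when it is done.

Besides the shell and the picture viewer there is one more tool, called after "Request:" by a JSON object that holds its "op" and its "data". move_arm: Moves the arm, as the interface text tells. Its arguments: {"type":"object","properties":{"series":{"type":"array","items":{"type":"array","items":{"type":"number"}}},"hand":{"type":"number"},"newtons":{"type":"number"}},"required":["series"]}

```bash
mkdir -p pics; ls; python3 - <<'E'
from rig import env
import cv2,numpy as np
print(env.observe())
for n in ["scene","top","wrist"]:
    i=env.camera_info(n); print(n,{k:(np.round(v,4).tolist()) for k,v in i.items()})
    cv2.imwrite(f"pics/{n}0.png",env.camera(n))
E
```

```text
pics
{'time_s': 0.0, 'joint_pos': array([ 1.24076902,  0.69004631, -0.19454138,  1.56637176,  0.15730721,
        0.90249223, -0.21506678]), 'qd': array([ 0.00013469, -0.00228518, -0.00024951, -0.00200232, -0.00110904,
        0.00152486,  0.00183945]), 'effort': array([ 7.58174792e-04, -5.39616644e+01, -1.26637973e+00, -1.58543426e+01,
        9.15037701e-03,  9.60318139e-03, -1.34308769e-05]), 'tcp_pos': array([ 0.2221353 , -0.58347723,  0.23043846]), 'ee_rot': array([ 0.58258438, -0.58188521,  0.40183381, -0.40066774]), 'ft_force': array([-0.25030512,  0.28239718,  0.49743425]), 'ft_torque': array([ 0.00737818,  0.03761434, -0.03183285]), 'width': 0.0850327804932835}
scene {'fx': 560.5361, 'fy': 560.5361, 'cx': 312.8959, 'cy': 238.7822, 'extrinsics': [[0.4387, 0.5288, -0.7266, 1.559], [0.8987, -0.2607, 0.3528, -0.4564], [-0.0028, -0.8078, -0.5895, 0.8911], [0.0, 0.0, 0.0, 1.0]]}
top {'fx': 613.2383, 'fy': 613.2383, 'cx': 313.4275, 'cy': 247.0477, 'extrinsics': [[-0.0108, -0.9925, 0.1215, 0.3891], [-0.9999, 0.0101, -0.0058, -0.0049], [0.0045, -0.1216, -0.9926, 1.7416], [0.0, 0.0, 0.0, 1.0]]}
wrist {'fx': 371.6483, 'fy': 371.6483, 'cx': 322.6283, 'cy': 244.2467, 'extrinsics': [[0.3552, -0.9008, -0.2497, 0.2848], [-0.9348, -0.3427, -0.0934, -0.5606], [-0.0014, 0.2666, -0.9638, 0.3727], [0.0, 0.0, 0.0, 1.0]]}
```

View pics/scene0.png

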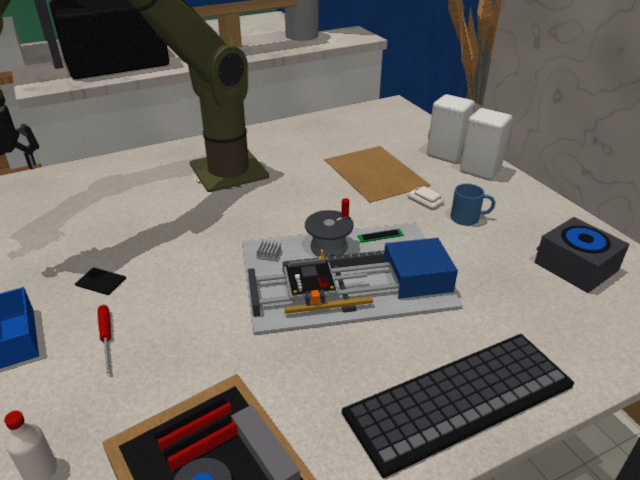

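View pics/top0.png

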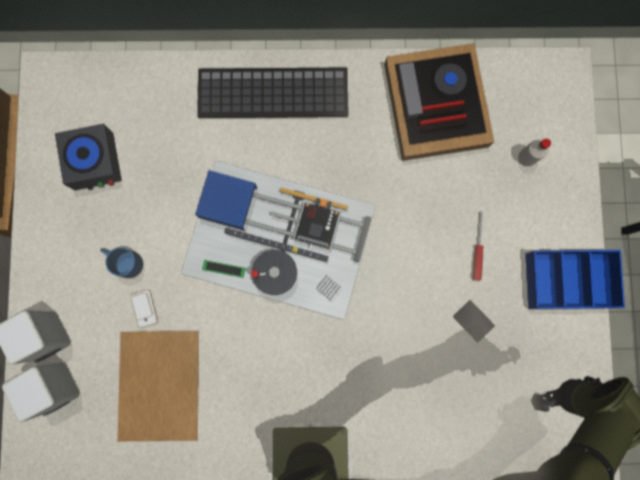

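View pics/wrist0.png

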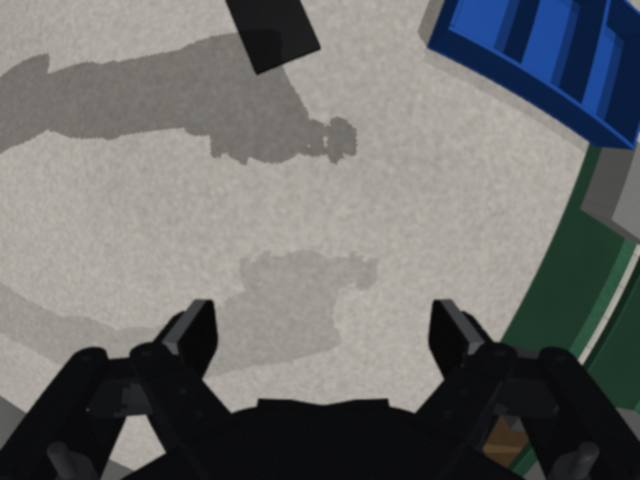

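The top view shows the wheel at about (273,272), its red handle at (254,273), the hood at (226,200) and the flag near (294,248). I'll enlarge both pictures to read them more closely.

```bash
python3 - <<'E'
import cv2
t=cv2.imread("pics/top0.png")[150:330,170:390]
cv2.imwrite("pics/top0c.png",cv2.resize(t,None,fx=3.3,fy=3.3,interpolation=cv2.INTER_CUBIC))
t=cv2.imread("pics/scene0.png")[190:340,235:475]
cv2.imwrite("pics/scene0c.png",cv2.resize(t,None,fx=3.3,fy=3.3,interpolation=cv2.INTER_CUBIC))
E
```

```text
(no output)
```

View pics/top0c.png

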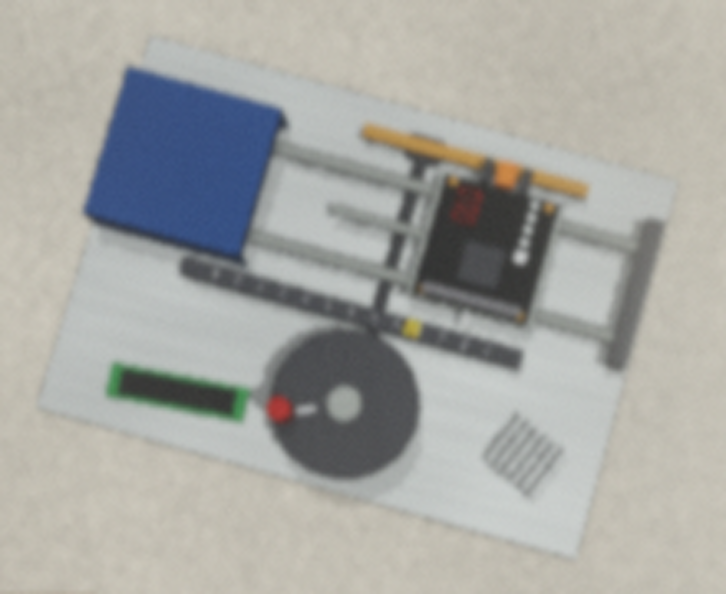

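View pics/scene0c.png

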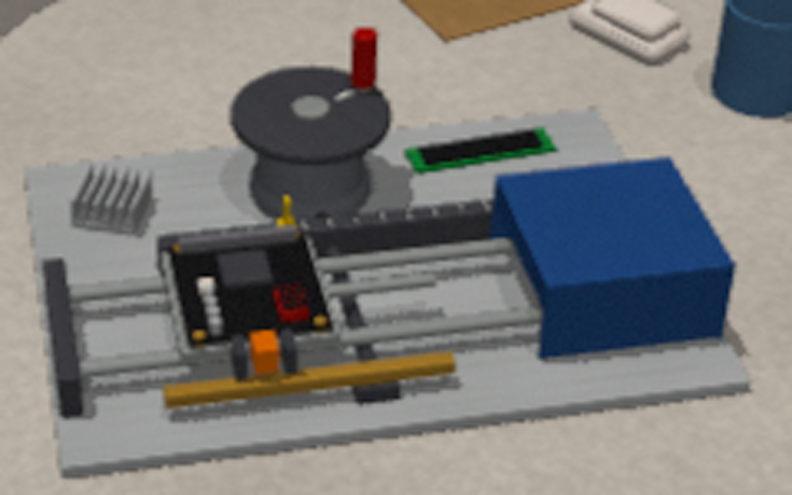

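```bash
cat > h.py <<'E'
import numpy as np,cv2
from rig import env
def ray(name,uv,z):
    i=env.camera_info(name);E=np.array(i["extrinsics"])
    d=E[:3,:3]@np.array([(uv[0]-i["cx"])/i["fx"],(uv[1]-i["cy"])/i["fy"],1]);o=E[:3,3]
    return o+d*(z-o[2])/d[2]
def proj(name,P):
    i=env.camera_info(name);E=np.array(i["extrinsics"]);p=E[:3,:3].T@(np.asarray(P)-E[:3,3])
    return np.array([p[0]/p[2]*i["fx"]+i["cx"],p[1]/p[2]*i["fy"]+i["cy"]])
def fitstage(c):
    L=np.array([[.17,.24],[.17,-.24],[-.17,-.24],[-.17,.24]])
    A=cv2.estimateAffinePartial2D(L.astype(np.float32),c[:,:2].astype(np.float32))[0]
    a=np.arctan2(A[1,0],A[0,0]);m=c[:,:2].mean(0)
    R=np.array([[np.cos(a),-np.sin(a)],[np.sin(a),np.cos(a)]])
    return m,R,a,A,c[:,:2]-(m+L@R.T)
E
python3 - <<'E'
from h import *
f=lambda x,y,ox,oy:((x+.5)/3.3-.5+ox,(y+.5)/3.3-.5+oy)
T=lambda x,y:f(x,y,170,150);S=lambda x,y:f(x,y,235,190)
c=np.array([ray("top",T(*p),.012) for p in [(150,38),(678,180),(577,555),(40,408)]])
m,R,a,A,res=fitstage(c);print(m,a,np.hypot(A[0,0],A[1,0]),res.round(4).tolist())
W=m+R@[-.1,-.02];print("wheel from stage",W)
print("top wheel",ray("top",T(344,404),.089),"scene",ray("scene",S(311,106),.089))
print("handle top",ray("top",T(281,408),.14),"scene",ray("scene",S(365,33),.14))
E
```

```text
[0.62663541 0.082688  ] -0.2773745668888196 0.9916245799577746 [[-0.0022, -0.0006], [-0.0016, 0.0015], [0.0027, 0.0016], [0.0011, -0.0025]]
wheel from stage [0.52498101 0.09083559]
top wheel [0.52439334 0.0929324  0.089     ] scene [0.52259897 0.09204688 0.089     ]
handle top [0.51755768 0.1398556  0.14      ] scene [0.51928027 0.13923237 0.14      ]
```

```bash
python3 - <<'E'
from h import *
from scipy.spatial.transform import Rotation as Ro
o=env.observe();q=o["ee_rot"];print(Ro.from_quat([*q[1:],q[0]]).as_matrix().round(3))
print(env.grip_point_offset,(np.array([.518,.140,.2304])-o["tcp_pos"])*100)
E
```

```text
[[ 0.356 -0.001  0.935]
 [-0.935  0.001  0.356]
 [-0.001 -1.    -0.   ]]
0.0187 [ 2.95786789e+01  7.23634974e+01 -2.46070752e-02]
```

Request:
{"op": "move_arm", "data": {"series": [[1.5,3.8,0,0,0,4.4],[3.1,7.6,0,0,0,8.8],[4.7,11.4,0,0,0,13.2],[6.2,15.2,0,0,0,17.6],[7.8,19.0,0,0,0,22],[9.3,22.8,0,0,0,26.5],[10.9,26.6,0,0,0,31],[12.5,30.5,0,0,0,35],[14,34.3,0,0,0,40],[15.6,38.1,0,0,0,44],[17.1,41.9,0,0,0,48.5],[18.7,45.7,0,0,0,53],[20.2,49.5,0,0,0,57.5],[21.8,53.3,0,0,0,62],[23.4,57.1,0,0,0,66],[25,60.9,0,0,0,70.5],[26.5,64.8,0,0,0,75],[28,68.6,0,0,0,79.5],[29.6,72.4,0,0,0,84],[29.6,72.4,0,0,0,84]], "hand": 5.5}}

```text
time_s: 1.82
tcp_pos: [0.5207, 0.1508, 0.2321]
ee_rot: [0.704, -0.697, -0.098, 0.094]
ft_force: [1.1, 1.2, 0.1]
width: 0.055
```

```bash
python3 - <<'E'
from h import *
o=env.observe();print(o)
cv2.imwrite("pics/w1.png",env.camera("wrist"));print(env.camera_info("wrist")["extrinsics"])
E
```

```text
{'time_s': 1.8167, 'joint_pos': array([-0.02186106,  0.61949152, -0.55969692,  1.81160754,  0.42366248,
        0.82324402, -0.51620119]), 'qd': array([ 0.07148534, -0.04074209,  0.07619948,  0.10822879, -0.00169897,
        0.01290352, -0.01810106]), 'effort': array([  1.46440811, -43.9688015 ,  -3.30897197, -13.46479386,
         0.38867553,   0.57371372,   0.14416753]), 'tcp_pos': array([0.52068999, 0.15082152, 0.23214335]), 'ee_rot': array([ 0.70403008, -0.69710338, -0.09794981,  0.09377828]), 'ft_force': array([1.07806634, 1.23704143, 0.06837373]), 'ft_torque': array([0.05388309, 0.00038609, 0.00127929]), 'width': 0.0549958160344889}
[[ 0.96493806  0.25289357  0.07028073  0.50110257]
 [ 0.26247189 -0.93146418 -0.2519583   0.20907257]
 [ 0.00174535  0.26157087 -0.96518269  0.37389971]
 [ 0.          0.          0.          1.        ]]
```

View pics/w1.png

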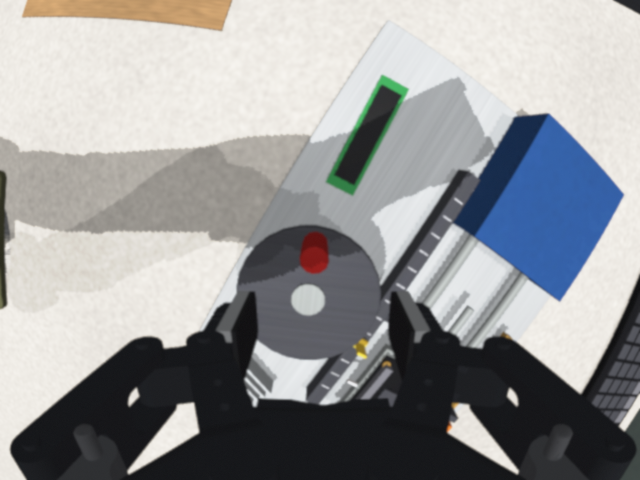

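```bash
cat >> h.py <<'E'
def wray(uv,z,i=None):
    i=i or env.camera_info("wrist");E=np.array(i["extrinsics"])
    d=np.array([uv[0]-i["cx"],uv[1]-i["cy"]]);r=np.hypot(*d);th=r/i["fx"]
    d=E[:3,:3]@np.array([*(d/max(r,1e-9)*np.sin(th)),np.cos(th)]);o=E[:3,3]
    return o+d*(z-o[2])/d[2]
E
python3 - <<'E'
from h import *
print(env.observe()["tcp_pos"])
o=env.camera_info("wrist")
E=np.array([[ 0.96493806,0.25289357,0.07028073,0.50110257],[ 0.26247189,-0.93146418,-0.2519583,0.20907257],[ 0.00174535,0.26157087,-0.96518269,0.37389971],[0,0,0,1]])
o["extrinsics"]=E
im=cv2.imread("pics/w1.png").astype(int)
m=((im[...,2]>110)&(im[...,1]<60)&(im[...,0]<60)).astype(np.uint8)
ys,xs=np.nonzero(m[200:300,270:360]);print(xs.min()+270,xs.max()+270,ys.min()+200,ys.max()+200)
cv2.imwrite("pics/w1c.png",cv2.resize(cv2.imread("pics/w1.png")[215:325,230:390],None,fx=4,fy=4,interpolation=cv2.INTER_CUBIC))
print(wray((314,259),.14,o),wray((308,300),.089,o))
E
```

```text
[0.51918105 0.14569879 0.23143444]
301 327 247 272
[0.51528815 0.13679376 0.14      ] [0.52271962 0.08496819 0.089     ]
```

View pics/w1c.png

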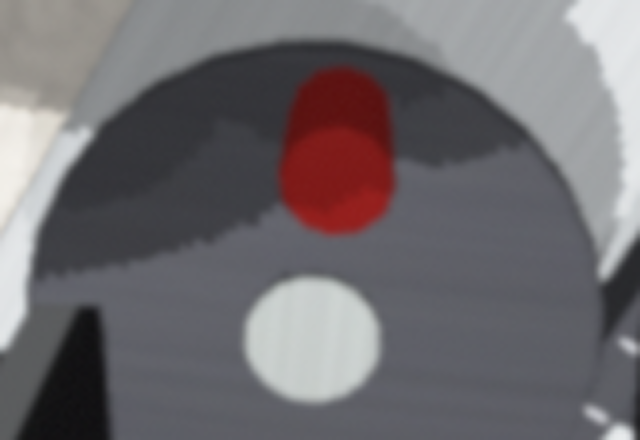

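Request:
{"op": "move_arm", "data": {"series": [[0,0,-2,0,0,0],[0,0,-5,0,0,0],[0,0,-8,0,0,0],[0,0,-10.5,0,0,0],[0,0,-12,0,0,0],[0,0,-12.8,0,0,0],[0,0,-12.8,0,0,0],[0,0,-12.8,0,0,0],[0,0,-12.8,0,0,0],[0,0,-12.8,0,0,0]]}}

```text
time_s: 2.7
tcp_pos: [0.5192, 0.14, 0.1045]
ee_rot: [0.701, -0.701, -0.092, 0.09]
ft_force: [-0.8, -0.2, -0.4]
width: 0.055
```

```bash
python3 - <<'E'
from h import *
o=env.observe();print(o["tcp_pos"],o["ft_force"])
cv2.imwrite("pics/w2.png",env.camera("wrist"))
E
```

```text
[0.51921595 0.13997606 0.10449663] [-0.79582156 -0.21778751 -0.3697648 ]
```

View pics/w2.png

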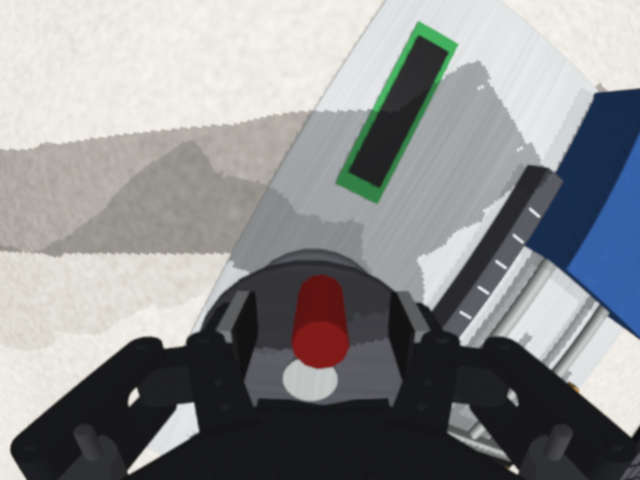

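The handle stands midway between the pads, with its top at about (320,345). I'll use this still picture to refine the handle and wheel positions.

```bash
python3 - <<'E'
from h import *
print(wray((320,345),.14),wray((310,380),.089))
E
```

```text
[0.51706458 0.14212274 0.14      ] [0.52495162 0.09037387 0.089     ]
```

Request:
{"op": "move_arm", "data": {"series": [[0,0,0,0,0,0],[0,0,0,0,0,0],[0,0,0,0,0,0],[0,0,0,0,0,0],[0,0,0,0,0,0],[0,0,0,0,0,0],[0,0,0,0,0,0],[0,0,0,0,0,0]], "hand": 1.5, "newtons": 40}}

```text
time_s: 3.42
tcp_pos: [0.5187, 0.1399, 0.1037]
ee_rot: [-0.701, 0.701, 0.092, -0.091]
ft_force: [-0.7, -0.2, 6.2]
width: 0.0185
```

```bash
cat >> h.py <<'E'
C=np.array([52.46,9.09])
def arc(p0,p1,n,hold=0,r=5.0,cmd=None):
    "rows from angle p0 to p1 (deg), relative to commanded point at p0"
    f=lambda p:C+r*np.array([np.cos(np.radians(p)),np.sin(np.radians(p))])
    s=f(p0) if cmd is None else np.array(cmd)
    L=[[*(np.round(f(p)-s,1)),0,0,0,0] for p in list(np.linspace(p0,p1,n+1)[1:])+[p1]*hold]
    return str([[float(x) if i<2 else 0 for i,x in enumerate(l)] for l in L])
E
python3 - <<'E'
from h import *
print(arc(97.5,-35,18,2))
E
```

```text
[[0.6, 0.0, 0, 0, 0, 0], [1.3, 0.0, 0, 0, 0, 0], [1.9, -0.1, 0, 0, 0, 0], [2.5, -0.3, 0, 0, 0, 0], [3.1, -0.6, 0, 0, 0, 0], [3.6, -0.9, 0, 0, 0, 0], [4.1, -1.4, 0, 0, 0, 0], [4.6, -1.8, 0, 0, 0, 0], [4.9, -2.4, 0, 0, 0, 0], [5.2, -2.9, 0, 0, 0, 0], [5.4, -3.5, 0, 0, 0, 0], [5.6, -4.2, 0, 0, 0, 0], [5.7, -4.8, 0, 0, 0, 0], [5.6, -5.4, 0, 0, 0, 0], [5.5, -6.1, 0, 0, 0, 0], [5.3, -6.7, 0, 0, 0, 0], [5.1, -7.3, 0, 0, 0, 0], [4.7, -7.8, 0, 0, 0, 0], [4.7, -7.8, 0, 0, 0, 0], [4.7, -7.8, 0, 0, 0, 0]]
```

Request:
{"op": "move_arm", "data": {"series": [[0.6,0.0,0,0,0,0],[1.3,0.0,0,0,0,0],[1.9,-0.1,0,0,0,0],[2.5,-0.3,0,0,0,0],[3.1,-0.6,0,0,0,0],[3.6,-0.9,0,0,0,0],[4.1,-1.4,0,0,0,0],[4.6,-1.8,0,0,0,0],[4.9,-2.4,0,0,0,0],[5.2,-2.9,0,0,0,0],[5.4,-3.5,0,0,0,0],[5.6,-4.2,0,0,0,0],[5.7,-4.8,0,0,0,0],[5.6,-5.4,0,0,0,0],[5.5,-6.1,0,0,0,0],[5.3,-6.7,0,0,0,0],[5.1,-7.3,0,0,0,0],[4.7,-7.8,0,0,0,0],[4.7,-7.8,0,0,0,0],[4.7,-7.8,0,0,0,0]]}}

```text
time_s: 5.08
tcp_pos: [0.5656, 0.0602, 0.1037]
ee_rot: [-0.701, 0.702, 0.091, -0.091]
ft_force: [-0.6, 1.6, 8.6]
width: 0.0191
```

```bash
python3 - <<'E'
from h import *
o=env.observe();print(o["tcp_pos"],o["ft_force"])
for n,(a,b,c,d) in {"top":(150,330,170,390),"scene":(190,340,235,475)}.items():
    cv2.imwrite(f"pics/{n}1c.png",cv2.resize(env.camera(n)[a:b,c:d],None,fx=3.3,fy=3.3,interpolation=cv2.INTER_CUBIC))
E
```

```text
[0.56560386 0.06020067 0.10368403] [-0.57402373  1.55251229  8.57098583]
```

View pics/top1c.png

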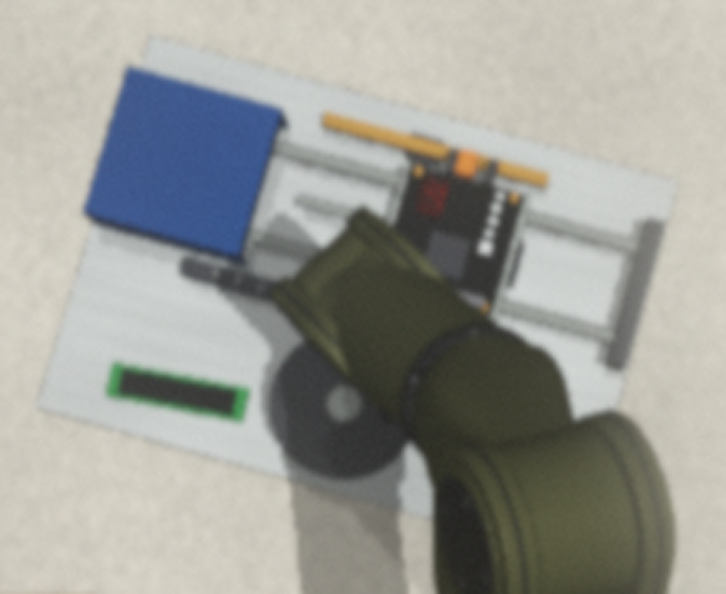

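View pics/scene1c.png

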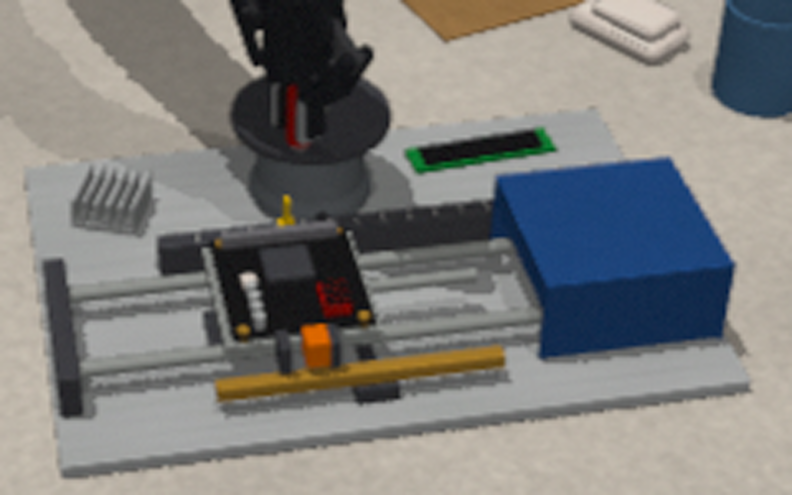

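```bash
cat >> h.py <<'E'
def st():
    o=env.observe();p=o["tcp_pos"][:2]*100-C;f=o["ft_force"];a=np.arctan2(p[1],p[0])
    r=np.array([np.cos(a),np.sin(a)]);t=np.array([np.sin(a),-np.cos(a)])
    print("t %.2f phi %.1f r %.2f Ft_resist %.1f Fr %.1f Fz %.1f w %.4f"%(o["time_s"],np.degrees(a),np.hypot(*p),-f[:2]@t,f[:2]@r,f[2],o["width"]))
E
python3 - <<'E'
from h import *
st()
print(arc(-35,-105,11,3))
print(arc(-105,-114,3,2))
E
```

```text
t 5.18 phi -36.8 r 5.12 Ft_resist 0.4 Fr 0.7 Fz 7.1 w 0.0192
[[-0.3, -0.4, 0, 0, 0, 0], [-0.7, -0.8, 0, 0, 0, 0], [-1.2, -1.2, 0, 0, 0, 0], [-1.6, -1.5, 0, 0, 0, 0], [-2.1, -1.7, 0, 0, 0, 0], [-2.6, -1.9, 0, 0, 0, 0], [-3.2, -2.0, 0, 0, 0, 0], [-3.7, -2.1, 0, 0, 0, 0], [-4.3, -2.1, 0, 0, 0, 0], [-4.8, -2.1, 0, 0, 0, 0], [-5.4, -2.0, 0, 0, 0, 0], [-5.4, -2.0, 0, 0, 0, 0], [-5.4, -2.0, 0, 0, 0, 0], [-5.4, -2.0, 0, 0, 0, 0]]
[[-0.3, 0.1, 0, 0, 0, 0], [-0.5, 0.2, 0, 0, 0, 0], [-0.7, 0.3, 0, 0, 0, 0], [-0.7, 0.3, 0, 0, 0, 0], [-0.7, 0.3, 0, 0, 0, 0]]
```

Request:
{"op": "move_arm", "data": {"series": [[-0.3,-0.4,0,0,0,0],[-0.7,-0.8,0,0,0,0],[-1.2,-1.2,0,0,0,0],[-1.6,-1.5,0,0,0,0],[-2.1,-1.7,0,0,0,0],[-2.6,-1.9,0,0,0,0],[-3.2,-2.0,0,0,0,0],[-3.7,-2.1,0,0,0,0],[-4.3,-2.1,0,0,0,0],[-4.8,-2.1,0,0,0,0],[-5.4,-2.0,0,0,0,0],[-5.4,-2.0,0,0,0,0],[-5.4,-2.0,0,0,0,0],[-5.4,-2.0,0,0,0,0]]}}

```text
time_s: 6.35
tcp_pos: [0.5113, 0.0423, 0.1036]
ee_rot: [0.701, -0.701, -0.092, 0.091]
ft_force: [1.1, 3.8, 7.5]
width: 0.0191
```

```bash
python3 - <<'E'
from h import *
st()
cv2.imwrite("pics/scene2c.png",cv2.resize(env.camera("scene")[190:340,235:475],None,fx=3.3,fy=3.3,interpolation=cv2.INTER_CUBIC))
E
```

```text
t 6.35 phi -105.4 r 5.04 Ft_resist 0.1 Fr -3.9 Fz 7.5 w 0.0191
```

View pics/scene2c.png

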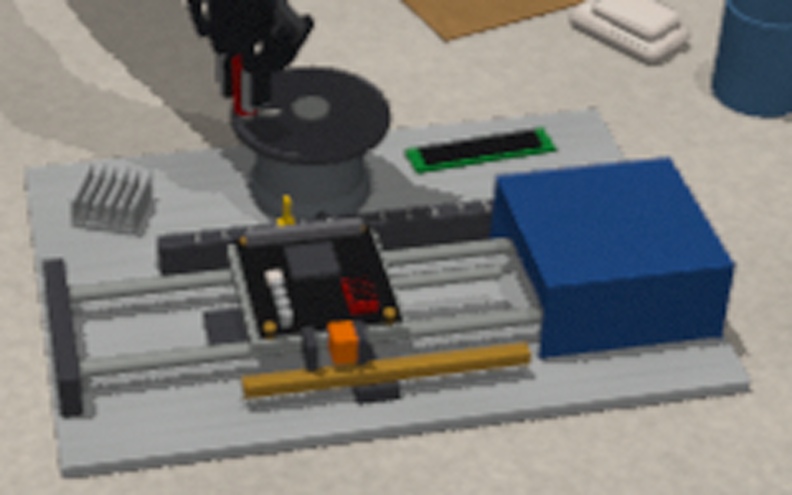

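Request:
{"op": "move_arm", "data": {"series": [[-0.2,0.1,0,0,0,0],[-0.5,0.2,0,0,0,0],[-0.7,0.3,0,0,0,0],[-0.7,0.3,0,0,0,0]]}}

```text
time_s: 6.73
tcp_pos: [0.5051, 0.0447, 0.1037]
ee_rot: [-0.701, 0.701, 0.092, -0.091]
ft_force: [3.9, 2.3, 6.1]
width: 0.0194
```

```bash
python3 - <<'E'
from h import *
st()
for a in range(-114,-300,-9): print(a-9,arc(a,a-9,3,1))
E
```

```text
t 6.73 phi -112.9 r 5.02 Ft_resist 2.7 Fr -3.6 Fz 6.1 w 0.0194
-123 [[-0.2, 0.1, 0, 0, 0, 0], [-0.5, 0.2, 0, 0, 0, 0], [-0.7, 0.4, 0, 0, 0, 0], [-0.7, 0.4, 0, 0, 0, 0]]
-132 [[-0.2, 0.1, 0, 0, 0, 0], [-0.4, 0.3, 0, 0, 0, 0], [-0.6, 0.5, 0, 0, 0, 0], [-0.6, 0.5, 0, 0, 0, 0]]
-141 [[-0.2, 0.2, 0, 0, 0, 0], [-0.4, 0.4, 0, 0, 0, 0], [-0.5, 0.6, 0, 0, 0, 0], [-0.5, 0.6, 0, 0, 0, 0]]
-150 [[-0.2, 0.2, 0, 0, 0, 0], [-0.3, 0.4, 0, 0, 0, 0], [-0.4, 0.6, 0, 0, 0, 0], [-0.4, 0.6, 0, 0, 0, 0]]
-159 [[-0.1, 0.2, 0, 0, 0, 0], [-0.2, 0.5, 0, 0, 0, 0], [-0.3, 0.7, 0, 0, 0, 0], [-0.3, 0.7, 0, 0, 0, 0]]
-168 [[-0.1, 0.2, 0, 0, 0, 0], [-0.2, 0.5, 0, 0, 0, 0], [-0.2, 0.8, 0, 0, 0, 0], [-0.2, 0.8, 0, 0, 0, 0]]
-177 [[-0.0, 0.3, 0, 0, 0, 0], [-0.1, 0.5, 0, 0, 0, 0], [-0.1, 0.8, 0, 0, 0, 0], [-0.1, 0.8, 0, 0, 0, 0]]
-186 [[-0.0, 0.3, 0, 0, 0, 0], [0.0, 0.5, 0, 0, 0, 0], [0.0, 0.8, 0, 0, 0, 0], [0.0, 0.8, 0, 0, 0, 0]]
-195 [[0.0, 0.3, 0, 0, 0, 0], [0.1, 0.5, 0, 0, 0, 0], [0.1, 0.8, 0, 0, 0, 0], [0.1, 0.8, 0, 0, 0, 0]]
-204 [[0.1, 0.3, 0, 0, 0, 0], [0.2, 0.5, 0, 0, 0, 0], [0.3, 0.7, 0, 0, 0, 0], [0.3, 0.7, 0
[... 447 characters left out ...]
], [0.5, 0.2, 0, 0, 0, 0], [0.7, 0.3, 0, 0, 0, 0], [0.7, 0.3, 0, 0, 0, 0]]
-258 [[0.2, 0.1, 0, 0, 0, 0], [0.5, 0.2, 0, 0, 0, 0], [0.8, 0.2, 0, 0, 0, 0], [0.8, 0.2, 0, 0, 0, 0]]
-267 [[0.3, 0.0, 0, 0, 0, 0], [0.5, 0.1, 0, 0, 0, 0], [0.8, 0.1, 0, 0, 0, 0], [0.8, 0.1, 0, 0, 0, 0]]
-276 [[0.3, 0.0, 0, 0, 0, 0], [0.5, 0.0, 0, 0, 0, 0], [0.8, -0.0, 0, 0, 0, 0], [0.8, -0.0, 0, 0, 0, 0]]
-285 [[0.3, -0.0, 0, 0, 0, 0], [0.5, -0.1, 0, 0, 0, 0], [0.8, -0.1, 0, 0, 0, 0], [0.8, -0.1, 0, 0, 0, 0]]
-294 [[0.3, -0.1, 0, 0, 0, 0], [0.5, -0.2, 0, 0, 0, 0], [0.7, -0.3, 0, 0, 0, 0], [0.7, -0.3, 0, 0, 0, 0]]
-303 [[0.2, -0.1, 0, 0, 0, 0], [0.5, -0.2, 0, 0, 0, 0], [0.7, -0.4, 0, 0, 0, 0], [0.7, -0.4, 0, 0, 0, 0]]
```

Request:
{"op": "move_arm", "data": {"series": [[-0.2,0.1,0,0,0,0],[-0.5,0.2,0,0,0,0],[-0.7,0.4,0,0,0,0],[-0.7,0.4,0,0,0,0]]}}

```text
time_s: 7.07
tcp_pos: [0.4982, 0.0485, 0.1037]
ee_rot: [-0.701, 0.701, 0.092, -0.091]
ft_force: [4.1, 2.1, 5.8]
width: 0.019
```

```bash
python3 -c "from h import *;st()"
```

```text
t 7.07 phi -121.9 r 5.00 Ft_resist 2.4 Fr -3.9 Fz 5.8 w 0.0190
```

Request:
{"op": "move_arm", "data": {"series": [[-0.2,0.1,0,0,0,0],[-0.4,0.3,0,0,0,0],[-0.6,0.5,0,0,0,0],[-0.6,0.5,0,0,0,0]]}}

```text
time_s: 7.4
tcp_pos: [0.4922, 0.0531, 0.1036]
ee_rot: [-0.701, 0.702, 0.092, -0.091]
ft_force: [4.2, 1.3, 6.5]
width: 0.0191
```

```bash
python3 -c "from h import *;st()"
```

```text
t 7.40 phi -130.6 r 4.98 Ft_resist 2.3 Fr -3.8 Fz 6.5 w 0.0191
```

Request:
{"op": "move_arm", "data": {"series": [[-0.2,0.2,0,0,0,0],[-0.4,0.4,0,0,0,0],[-0.5,0.6,0,0,0,0],[-0.5,0.6,0,0,0,0]]}}

```text
time_s: 7.73
tcp_pos: [0.4871, 0.0584, 0.1036]
ee_rot: [-0.7, 0.702, 0.091, -0.091]
ft_force: [3.3, 0.8, 8.5]
width: 0.0189
```

```bash
python3 -c "from h import *;st()"
```

```text
t 7.73 phi -139.1 r 4.96 Ft_resist 1.6 Fr -3.0 Fz 8.5 w 0.0189
```

Request:
{"op": "move_arm", "data": {"series": [[-0.2,0.2,0,0,0,0],[-0.3,0.4,0,0,0,0],[-0.4,0.6,0,0,0,0],[-0.4,0.6,0,0,0,0]]}}

```text
time_s: 8.07
tcp_pos: [0.4831, 0.0641, 0.1036]
ee_rot: [-0.7, 0.702, 0.091, -0.091]
ft_force: [3.6, -1.5, 7.0]
width: 0.0189
```

```bash
python3 -c "from h import *;st()"
```

```text
t 8.07 phi -147.1 r 4.95 Ft_resist 3.3 Fr -2.2 Fz 7.0 w 0.0189
```

Request:
{"op": "move_arm", "data": {"series": [[-0.1,0.2,0,0,0,0],[-0.2,0.5,0,0,0,0],[-0.3,0.7,0,0,0,0],[-0.3,0.7,0,0,0,0]]}}

```text
time_s: 8.4
tcp_pos: [0.4797, 0.0706, 0.1036]
ee_rot: [-0.7, 0.702, 0.091, -0.091]
ft_force: [2.9, -1.1, 8.4]
width: 0.0191
```

```bash
python3 -c "from h import *;st()"
```

```text
t 8.40 phi -155.7 r 4.93 Ft_resist 2.2 Fr -2.2 Fz 8.4 w 0.0191
```

Request:
{"op": "move_arm", "data": {"series": [[-0.1,0.2,0,0,0,0],[-0.2,0.5,0,0,0,0],[-0.2,0.8,0,0,0,0],[-0.2,0.8,0,0,0,0]]}}

```text
time_s: 8.73
tcp_pos: [0.4771, 0.0782, 0.1036]
ee_rot: [-0.7, 0.703, 0.09, -0.091]
ft_force: [2.5, -2.9, 10.0]
width: 0.0191
```

```bash
python3 -c "from h import *;st()"
```

```text
t 8.73 phi -165.0 r 4.91 Ft_resist 3.4 Fr -1.6 Fz 10.0 w 0.0191
```

Request:
{"op": "move_arm", "data": {"series": [[-0.0,0.3,0,0,0,0],[-0.1,0.5,0,0,0,0],[-0.1,0.8,0,0,0,0],[-0.1,0.8,0,0,0,0]]}}

```text
time_s: 9.07
tcp_pos: [0.4758, 0.0859, 0.1036]
ee_rot: [-0.7, 0.703, 0.09, -0.091]
ft_force: [1.0, -2.9, 9.3]
width: 0.019
```

```bash
python3 -c "from h import *;st()"
```

```text
t 9.07 phi -174.1 r 4.90 Ft_resist 3.0 Fr -0.7 Fz 9.3 w 0.0190
```

Request:
{"op": "move_arm", "data": {"series": [[0.0,0.3,0,0,0,0],[0.0,0.5,0,0,0,0],[0.0,0.8,0,0,0,0],[0.0,0.8,0,0,0,0]]}}

```text
time_s: 9.4
tcp_pos: [0.4757, 0.0937, 0.1036]
ee_rot: [-0.699, 0.703, 0.09, -0.091]
ft_force: [2.1, -1.7, 11.4]
width: 0.0189
```

```bash
python3 -c "from h import *;st()"
```

```text
t 9.40 phi 176.7 r 4.90 Ft_resist 1.6 Fr -2.2 Fz 11.4 w 0.0189
```

Request:
{"op": "move_arm", "data": {"series": [[0.0,0.3,0.1,0,0,0],[0.1,0.5,0.1,0,0,0],[0.1,0.8,0.1,0,0,0],[0.1,0.8,0.1,0,0,0]]}}

```text
time_s: 9.73
tcp_pos: [0.4771, 0.1026, 0.1038]
ee_rot: [-0.7, 0.702, 0.09, -0.091]
ft_force: [2.4, -4.7, -0.7]
width: 0.0192
```

```bash
python3 -c "from h import *;st()"
```

```text
t 9.73 phi 166.2 r 4.90 Ft_resist 4.0 Fr -3.4 Fz -0.7 w 0.0192
```

Request:
{"op": "move_arm", "data": {"series": [[0.1,0.3,0,0,0,0],[0.2,0.5,0,0,0,0],[0.3,0.7,0,0,0,0],[0.3,0.7,0,0,0,0]]}}

```text
time_s: 10.07
tcp_pos: [0.4799, 0.1108, 0.1038]
ee_rot: [-0.701, 0.702, 0.09, -0.092]
ft_force: [2.7, -4.6, -1.8]
width: 0.0189
```

```bash
python3 -c "from h import *;st()"
```

```text
t 10.07 phi 156.0 r 4.89 Ft_resist 3.1 Fr -4.3 Fz -1.8 w 0.0189
```

Request:
{"op": "move_arm", "data": {"series": [[0.1,0.2,0,0,0,0],[0.2,0.5,0,0,0,0],[0.4,0.7,0,0,0,0],[0.4,0.7,0,0,0,0]]}}

```text
time_s: 10.4
tcp_pos: [0.4839, 0.118, 0.1038]
ee_rot: [-0.701, 0.702, 0.091, -0.092]
ft_force: [2.3, -4.6, -2.8]
width: 0.0191
```

```bash
python3 -c "from h import *;st()"
```

```text
t 10.40 phi 146.3 r 4.89 Ft_resist 2.6 Fr -4.5 Fz -2.8 w 0.0191
```

Request:
{"op": "move_arm", "data": {"series": [[0.1,0.2,0,0,0,0],[0.3,0.4,0,0,0,0],[0.5,0.6,0,0,0,0],[0.5,0.6,0,0,0,0]]}}

```text
time_s: 10.73
tcp_pos: [0.4886, 0.1241, 0.1038]
ee_rot: [-0.701, 0.702, 0.091, -0.092]
ft_force: [1.9, -5.1, -2.6]
width: 0.0188
```

```bash
python3 -c "from h import *;st()"
```

```text
t 10.73 phi 137.3 r 4.89 Ft_resist 2.5 Fr -4.8 Fz -2.6 w 0.0188
```

Request:
{"op": "move_arm", "data": {"series": [[0.2,0.2,0,0,0,0],[0.4,0.4,0,0,0,0],[0.6,0.5,0,0,0,0],[0.6,0.5,0,0,0,0]]}}

```text
time_s: 11.07
tcp_pos: [0.4943, 0.1294, 0.1038]
ee_rot: [-0.701, 0.701, 0.091, -0.092]
ft_force: [-0.1, -4.8, -1.7]
width: 0.0189
```

```bash
python3 -c "from h import *;st()"
```

```text
t 11.07 phi 128.2 r 4.90 Ft_resist 3.1 Fr -3.7 Fz -1.7 w 0.0189
```

Request:
{"op": "move_arm", "data": {"series": [[0.2,0.2,0,0,0,0],[0.4,0.3,0,0,0,0],[0.6,0.4,0,0,0,0],[0.6,0.4,0,0,0,0]]}}

```text
time_s: 11.4
tcp_pos: [0.5008, 0.1338, 0.1039]
ee_rot: [-0.701, 0.701, 0.091, -0.092]
ft_force: [-2.0, -4.1, -4.9]
width: 0.0191
```

```bash
python3 -c "from h import *;st()"
```

```text
t 11.40 phi 119.0 r 4.91 Ft_resist 3.7 Fr -2.6 Fz -4.9 w 0.0191
```

Request:
{"op": "move_arm", "data": {"series": [[0.2,0.1,0,0,0,0],[0.5,0.2,0,0,0,0],[0.7,0.3,0,0,0,0],[0.7,0.3,0,0,0,0]]}}

```text
time_s: 11.73
tcp_pos: [0.5084, 0.1374, 0.104]
ee_rot: [0.701, -0.701, -0.091, 0.092]
ft_force: [-2.1, -2.1, -8.0]
width: 0.019
```

```bash
python3 -c "from h import *;st()"
```

```text
t 11.73 phi 109.2 r 4.92 Ft_resist 2.7 Fr -1.3 Fz -8.0 w 0.0190
```

Request:
{"op": "move_arm", "data": {"series": [[0.2,0.1,-0.05,0,0,0],[0.5,0.2,-0.05,0,0,0],[0.8,0.2,-0.05,0,0,0],[0.8,0.2,-0.05,0,0,0]]}}

```text
time_s: 12.07
tcp_pos: [0.5172, 0.1397, 0.1039]
ee_rot: [0.702, -0.701, -0.092, 0.091]
ft_force: [-1.6, -1.7, -5.4]
width: 0.0192
```

```bash
python3 -c "from h import *;st()"
```

```text
t 12.07 phi 98.6 r 4.94 Ft_resist 1.8 Fr -1.4 Fz -5.4 w 0.0192
```

Request:
{"op": "move_arm", "data": {"series": [[0.3,0,0,0,0,0],[0.5,0,0,0,0,0],[0.8,0,0,0,0,0],[0.8,0,0,0,0,0]]}}

```text
time_s: 12.4
tcp_pos: [0.5235, 0.1403, 0.1039]
ee_rot: [0.702, -0.7, -0.091, 0.092]
ft_force: [-6.3, 0.7, -2.0]
width: 0.0187
```

```bash
python3 -c "from h import *;st()"
```

```text
t 12.40 phi 91.2 r 4.94 Ft_resist 6.3 Fr 0.9 Fz -2.0 w 0.0187
```

Request:
{"op": "move_arm", "data": {"series": [[0.2,0,0,0,0,0],[0.4,0,0,0,0,0],[0.4,0,0,0,0,0],[0.4,0,0,0,0,0]]}}

```text
time_s: 12.73
tcp_pos: [0.5263, 0.1404, 0.1038]
ee_rot: [0.702, -0.701, -0.091, 0.093]
ft_force: [-8.3, 0.6, 1.2]
width: 0.0188
```

```bash
python3 -c "from h import *;st()"
```

```text
t 12.73 phi 88.0 r 4.95 Ft_resist 8.3 Fr 0.3 Fz 1.2 w 0.0188
```

Request:
{"op": "move_arm", "data": {"series": [[0.2,0,0,0,0,0],[0.4,0,0,0,0,0],[0.4,0,0,0,0,0],[0.4,0,0,0,0,0]]}}

```text
time_s: 13.07
tcp_pos: [0.5292, 0.1402, 0.1038]
ee_rot: [0.702, -0.701, -0.09, 0.094]
ft_force: [-9.3, -0.3, 1.5]
width: 0.0189
```

```bash
python3 - <<'E'
from h import *
st()
cv2.imwrite("pics/scene3c.png",cv2.resize(env.camera("scene")[190:340,235:475],None,fx=3.3,fy=3.3,interpolation=cv2.INTER_CUBIC))
st()
E
```

```text
t 13.07 phi 84.7 r 4.96 Ft_resist 9.2 Fr -1.1 Fz 1.5 w 0.0189
t 13.12 phi 84.7 r 4.96 Ft_resist 9.4 Fr 1.0 Fz 1.2 w 0.0187
```

View pics/scene3c.png

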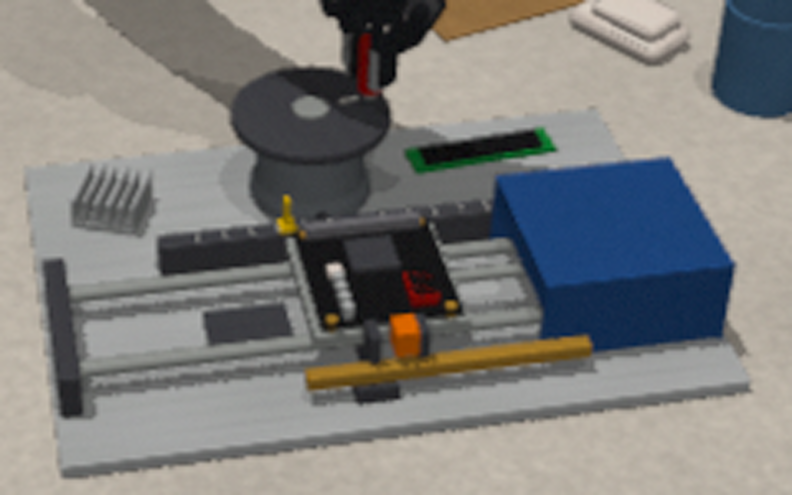

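```bash
sed -i 's/^C=.*/C=np.array([52.56,9.05])/' h.py; python3 - <<'E'
from h import *
print(arc(84.7,190,18,0,cmd=(53.21,13.95)))
f=C+5*np.array([np.cos(np.radians(190)),np.sin(np.radians(190))]);print(f)
print(arc(190,290,16,3,cmd=np.round(f-[53.21,13.95],1)+[53.21,13.95]))
print("flag approx",ray("top",((413.5)/3.3-.5+170,328.5/3.3-.5+150),.05))
E
```

```text
[[-0.7, 0.1, 0, 0, 0, 0], [-1.2, 0.1, 0, 0, 0, 0], [-1.7, -0.0, 0, 0, 0, 0], [-2.2, -0.1, 0, 0, 0, 0], [-2.7, -0.3, 0, 0, 0, 0], [-3.1, -0.6, 0, 0, 0, 0], [-3.6, -0.8, 0, 0, 0, 0], [-4.0, -1.2, 0, 0, 0, 0], [-4.3, -1.5, 0, 0, 0, 0], [-4.7, -1.9, 0, 0, 0, 0], [-4.9, -2.3, 0, 0, 0, 0], [-5.2, -2.8, 0, 0, 0, 0], [-5.4, -3.3, 0, 0, 0, 0], [-5.5, -3.7, 0, 0, 0, 0], [-5.6, -4.2, 0, 0, 0, 0], [-5.6, -4.8, 0, 0, 0, 0], [-5.6, -5.3, 0, 0, 0, 0], [-5.6, -5.8, 0, 0, 0, 0]]
[47.63596123  8.18175911]
[[0.1, -0.5, 0, 0, 0, 0], [0.3, -1.0, 0, 0, 0, 0], [0.6, -1.5, 0, 0, 0, 0], [0.9, -2.0, 0, 0, 0, 0], [1.2, -2.4, 0, 0, 0, 0], [1.6, -2.8, 0, 0, 0, 0], [2.0, -3.1, 0, 0, 0, 0], [2.5, -3.4, 0, 0, 0, 0], [2.9, -3.7, 0, 0, 0, 0], [3.4, -3.9, 0, 0, 0, 0], [4.0, -4.0, 0, 0, 0, 0], [4.5, -4.1, 0, 0, 0, 0], [5.1, -4.1, 0, 0, 0, 0], [5.6, -4.1, 0, 0, 0, 0], [6.1, -4.0, 0, 0, 0, 0], [6.7, -3.8, 0, 0, 0, 0], [6.7, -3.8, 0, 0, 0, 0], [6.7, -3.8, 0, 0, 0, 0], [6.7, -3.8, 0, 0, 0, 0]]
flag approx [0.59111258 0.03699383 0.05      ]
```

Request:
{"op": "move_arm", "data": {"series": [[-0.7,0.1,0,0,0,0],[-1.2,0.1,0,0,0,0],[-1.7,0,0,0,0,0],[-2.2,-0.1,0,0,0,0],[-2.7,-0.3,0,0,0,0],[-3.1,-0.6,0,0,0,0],[-3.6,-0.8,0,0,0,0],[-4.0,-1.2,0,0,0,0],[-4.3,-1.5,0,0,0,0],[-4.7,-1.9,0,0,0,0],[-4.9,-2.3,0,0,0,0],[-5.2,-2.8,0,0,0,0],[-5.4,-3.3,0,0,0,0],[-5.5,-3.7,0,0,0,0],[-5.6,-4.2,0,0,0,0],[-5.6,-4.8,0,0,0,0],[-5.6,-5.3,0,0,0,0],[-5.6,-5.8,0,0,0,0]]}}

```text
time_s: 14.62
tcp_pos: [0.4767, 0.0803, 0.1039]
ee_rot: [0.701, -0.701, -0.091, 0.091]
ft_force: [0.8, 4.1, -7.9]
width: 0.0189
```

```bash
python3 - <<'E'
from h import *
st()
cv2.imwrite("pics/top4c.png",cv2.resize(env.camera("top")[150:330,170:390],None,fx=3.3,fy=3.3,interpolation=cv2.INTER_CUBIC))
E
```

```text
t 14.62 phi -168.2 r 4.99 Ft_resist -3.8 Fr -1.7 Fz -7.9 w 0.0189
```

View pics/top4c.png

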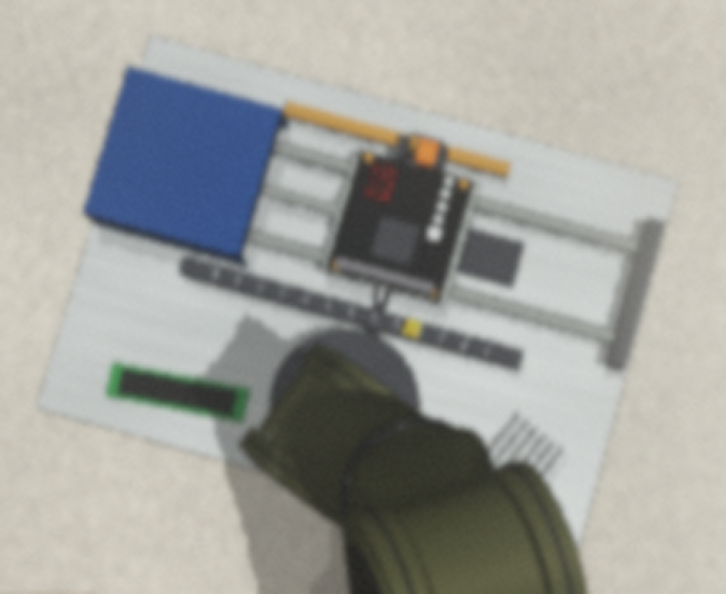

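```bash
python3 - <<'E'
from h import *
print(arc(190,310,18,2,cmd=(47.61,8.15)))
E
```

```text
[[0.2, -0.5, 0, 0, 0, 0], [0.4, -1.1, 0, 0, 0, 0], [0.6, -1.6, 0, 0, 0, 0], [0.9, -2.1, 0, 0, 0, 0], [1.3, -2.5, 0, 0, 0, 0], [1.7, -2.9, 0, 0, 0, 0], [2.2, -3.3, 0, 0, 0, 0], [2.7, -3.6, 0, 0, 0, 0], [3.2, -3.8, 0, 0, 0, 0], [3.8, -4.0, 0, 0, 0, 0], [4.4, -4.1, 0, 0, 0, 0], [5.0, -4.1, 0, 0, 0, 0], [5.5, -4.1, 0, 0, 0, 0], [6.1, -4.0, 0, 0, 0, 0], [6.7, -3.8, 0, 0, 0, 0], [7.2, -3.6, 0, 0, 0, 0], [7.7, -3.3, 0, 0, 0, 0], [8.2, -2.9, 0, 0, 0, 0], [8.2, -2.9, 0, 0, 0, 0], [8.2, -2.9, 0, 0, 0, 0]]
```

Request:
{"op": "move_arm", "data": {"series": [[0.2,-0.5,0,0,0,0],[0.4,-1.1,0,0,0,0],[0.6,-1.6,0,0,0,0],[0.9,-2.1,0,0,0,0],[1.3,-2.5,0,0,0,0],[1.7,-2.9,0,0,0,0],[2.2,-3.3,0,0,0,0],[2.7,-3.6,0,0,0,0],[3.2,-3.8,0,0,0,0],[3.8,-4.0,0,0,0,0],[4.4,-4.1,0,0,0,0],[5.0,-4.1,0,0,0,0],[5.5,-4.1,0,0,0,0],[6.1,-4.0,0,0,0,0],[6.7,-3.8,0,0,0,0],[7.2,-3.6,0,0,0,0],[7.7,-3.3,0,0,0,0],[8.2,-2.9,0,0,0,0],[8.2,-2.9,0,0,0,0],[8.2,-2.9,0,0,0,0]]}}

```text
time_s: 16.33
tcp_pos: [0.5573, 0.0513, 0.1038]
ee_rot: [-0.701, 0.701, 0.09, -0.092]
ft_force: [-3.5, 2.3, 0.4]
width: 0.019
```

```bash
python3 - <<'E'
from h import *
st()
cv2.imwrite("pics/w5.png",env.camera("wrist"))
E
```

```text
t 16.33 phi -51.0 r 5.03 Ft_resist -1.3 Fr -4.0 Fz 0.4 w 0.0190
```

View pics/w5.png

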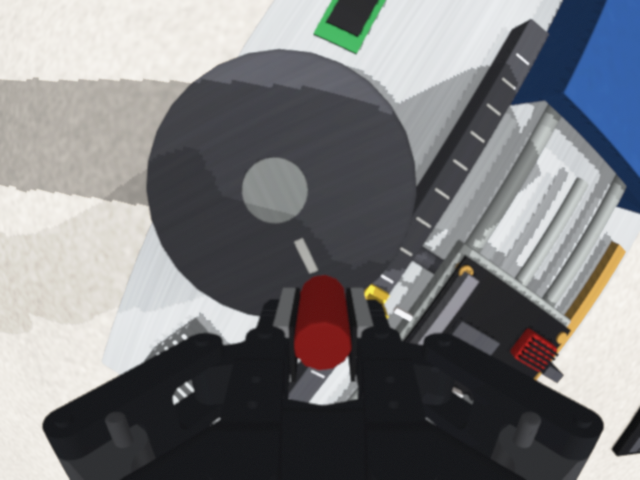

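Request:
{"op": "move_arm", "data": {"series": [[0,0,0,0,0,0],[0,0,0,0,0,0],[0,0,0,0,0,0],[0,0,0,0,0,0],[0,0,1,0,0,0],[0,0,3.5,0,0,0],[0,0,6.5,0,0,0],[0.8,-1.5,9,0,0,0],[2,-4,11,0,0,0],[3.3,-6.5,12,0,0,0],[4,-8,12,0,0,0],[4,-8,12,0,0,0],[4,-8,12,0,0,0],[4,-8,12,0,0,0],[4,-8,12,0,0,0],[4,-8,12,0,0,0],[4,-8,12,0,0,0]], "hand": 4.5}}

```text
time_s: 17.8
tcp_pos: [0.5981, -0.027, 0.2238]
ee_rot: [0.701, -0.701, -0.092, 0.092]
ft_force: [-0.0, -0.1, 0.6]
width: 0.0453
```

```bash
python3 - <<'E'
from h import *
st();i=env.camera_info("wrist")
im=env.camera("wrist");cv2.imwrite("pics/w6.png",im);np.save("w6.npy",i["extrinsics"])
cv2.imwrite("pics/top6c.png",cv2.resize(env.camera("top")[150:330,170:390],None,fx=3.3,fy=3.3,interpolation=cv2.INTER_CUBIC))
E
```

```text
t 17.80 phi -58.3 r 13.81 Ft_resist -0.1 Fr 0.1 Fz 0.6 w 0.0453
```

View pics/w6.png

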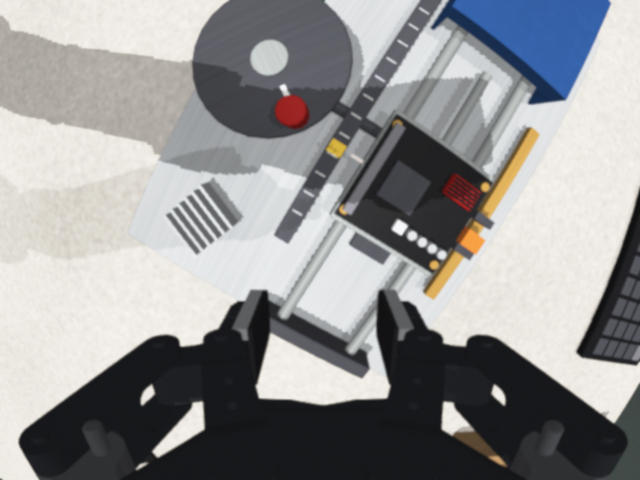

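The wrist picture shows the flag at (337,149), the white pointer just right of it at about (357,158), and the handle at (291,111). I'll enlarge that area.

```bash
python3 - <<'E'
import cv2
im=cv2.imread("pics/w6.png")[115:215,290:410]
cv2.imwrite("pics/w6c.png",cv2.resize(im,None,fx=6,fy=6,interpolation=cv2.INTER_CUBIC))
E
```

```text
(no output)
```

View pics/w6c.png

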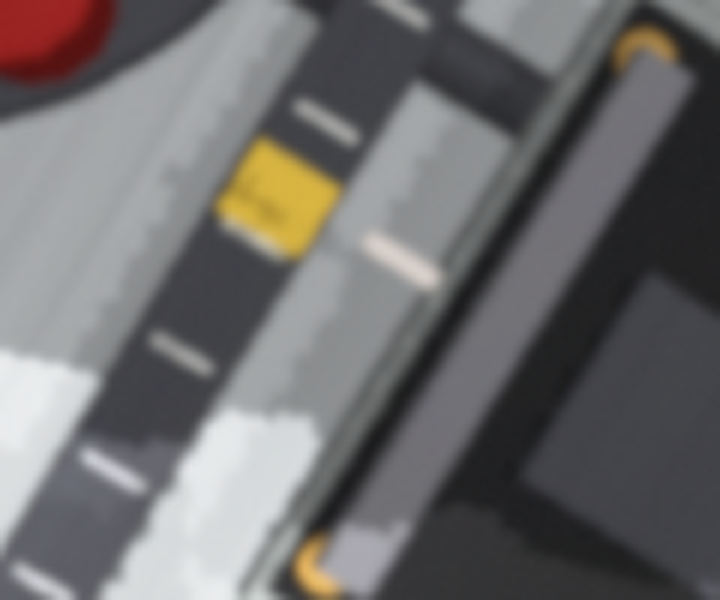

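View pics/top6c.png

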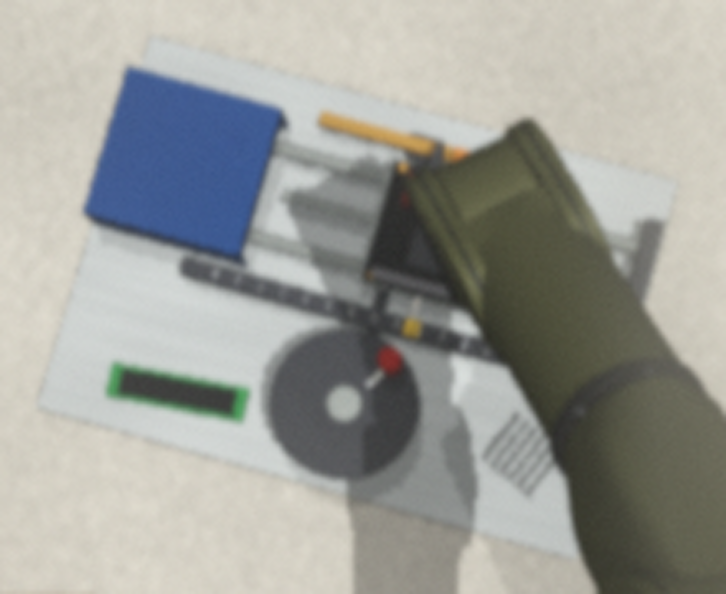

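```bash
python3 - <<'E'
from h import *
i=env.camera_info("wrist");i["extrinsics"]=np.load("w6.npy")
print("cam",np.array(i["extrinsics"])[:3,3])
g=lambda x,y:((x+.5)/6-.5+290,(y+.5)/6-.5+115)
S=lambda x,y:((x+.5)/3.3-.5+235,(y+.5)/3.3-.5+190)
for z in (.03,.04,.05,.06,.07):
    p=wray(g(280,198),z,i);print(z,p.round(4),"scene crop",((proj("scene",p)-[235,190]+.5)*3.3).round(0), "ptr tip",wray(g(368,242),z,i).round(4)[:2])
a=-.2774;Y=np.array([-np.sin(a),np.cos(a)]);X=np.array([np.cos(a),np.sin(a)])
# slide direction from ledge ticks / bar
u=wray(g(690,75),.05,i)-wray(g(345,570),.05,i);print("bar dir ang",np.degrees(np.arctan2(-u[0],u[1])),"stage a",np.degrees(a))
u=wray(g(300,110),.04,i)-wray(g(20,568),.04,i);print("ticks dir",np.degrees(np.arctan2(-u[0],u[1])))
for zf in (.04,.05,.06):
  for zp in (.04,.05): print(zf,zp,"gap mm",1e3*Y@(wray(g(403,262),zp,i)-wray(g(280,198),zf,i))[:2])
E
```

```text
cam [0.58060754 0.03707819 0.36598226]
0.03 [0.5927 0.0374 0.03  ] scene crop [288. 237.] ptr tip [0.6071 0.0345]
0.04 [0.5923 0.0374 0.04  ] scene crop [288. 227.] ptr tip [0.6063 0.0345]
0.05 [0.592  0.0374 0.05  ] scene crop [288. 216.] ptr tip [0.6055 0.0346]
0.06 [0.5916 0.0373 0.06  ] scene crop [288. 205.] ptr tip [0.6047 0.0347]
0.07 [0.5912 0.0373 0.07  ] scene crop [288. 194.] ptr tip [0.604  0.0348]
bar dir ang -18.983465662535437 stage a -15.893849236929036
ticks dir -16.440900835797624
0.04 0.04 gap mm 1.2962402779451587
0.04 0.05 gap mm 1.1497832674701565
0.05 0.04 gap mm 1.4029331528289541
0.05 0.05 gap mm 1.256476142353951
0.06 0.04 gap mm 1.5096260277127191
0.06 0.05 gap mm 1.363169017237716
```

```bash
python3 - <<'E'
from h import *
i=env.camera_info("wrist");i["extrinsics"]=np.load("w6.npy")
im=cv2.imread("pics/w6.png")
c=cv2.resize(im[190:280,420:520],None,fx=7,fy=7,interpolation=cv2.INTER_CUBIC);cv2.imwrite("pics/w6b.png",c)
sub=im.astype(int);b,g_,r=sub[...,0],sub[...,1],sub[...,2]
def cen(w,x0,x1,y0,y1):
    w=np.clip(w[y0:y1,x0:x1],0,None).astype(float);yy,xx=np.mgrid[y0:y1,x0:x1];return (w*xx).sum()/w.sum(),(w*yy).sum()/w.sum()
F=cen((r-b)-50,322,352,134,164)
lum=b+g_+r; 
P=cen(lum-lum[150:170,345:368].mean()-60,349,365,151,166)
print(F,P)
a=-.2774
for a in (-.2774,-.287,-.265):
    Y=np.array([-np.sin(a),np.cos(a)])
    print(a,1e3*Y@(wray(P,.045,i)-wray(F,.05,i))[:2])
E
```

```text
(np.float64(336.13009355509354), np.float64(147.489604989605)) (np.float64(355.85617374926176), np.float64(157.4673342236458))
-0.2774 1.4885172338330916
-0.287 1.6717595468597375
-0.265 1.251628645483419
```

View pics/w6b.png

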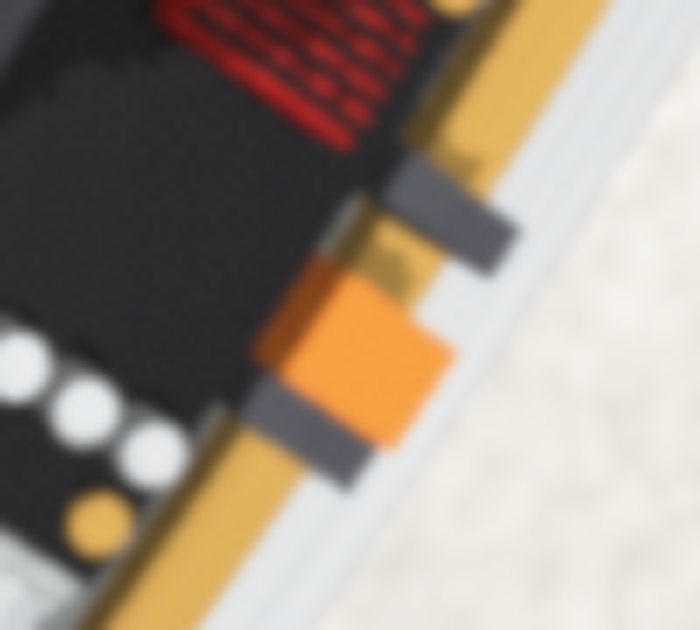

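Request:
{"op": "move_arm", "data": {"series": [[-1.3,2.6,0,0,0,0],[-2.7,5.4,0,0,0,0],[-3.8,7.6,-2,0,0,0],[-4.1,7.9,-4.5,0,0,0],[-4.1,7.9,-7.5,0,0,0],[-4.1,7.9,-10,0,0,0],[-4.1,7.9,-11.5,0,0,0],[-4.1,7.9,-12,0,0,0],[-4.1,7.9,-12,0,0,0],[-4.1,7.9,-12,0,0,0],[-4.1,7.9,-12,0,0,0],[-4.1,7.9,-12,0,0,0]]}}

```text
time_s: 18.9
tcp_pos: [0.5584, 0.0511, 0.1051]
ee_rot: [0.701, -0.701, -0.092, 0.09]
ft_force: [-0.2, 0.6, -0.6]
width: 0.0447
```

```bash
python3 - <<'E'
from h import *
st();i=env.camera_info("wrist");print(env.observe()["tcp_pos"])
im=env.camera("wrist");cv2.imwrite("pics/w7.png",im);print(wray((322,340),.14,i))
E
```

```text
t 18.90 phi -50.3 r 5.12 Ft_resist 0.2 Fr -0.6 Fz -0.6 w 0.0447
[0.55835305 0.05109288 0.10505459]
[0.55647764 0.05489577 0.14      ]
```

View pics/w7.png

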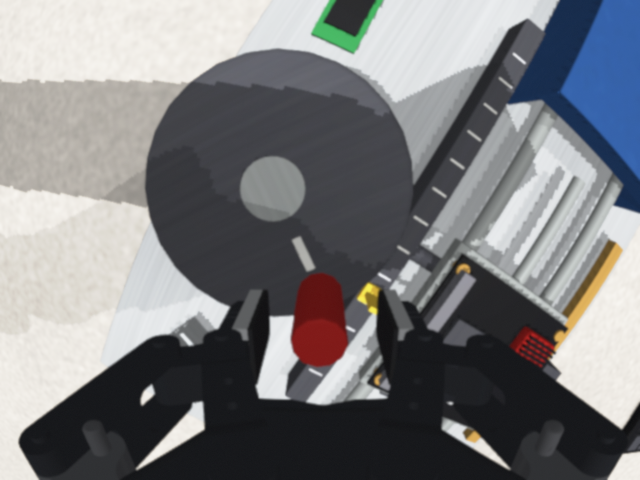

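Request:
{"op": "move_arm", "data": {"series": [[0,0,0,0,0,0],[0,0,0,0,0,0],[0,0,0,0,0,0],[0,0,0,0,0,0],[0,0,0,0,0,0],[0,0,0,0,0,0]], "hand": 1.5, "newtons": 40}}

```text
time_s: 19.45
tcp_pos: [0.5575, 0.0508, 0.1044]
ee_rot: [-0.701, 0.701, 0.091, -0.091]
ft_force: [-0.8, -0.4, 6.8]
width: 0.0191
```

```bash
python3 -c "from h import *;st();print(env.observe()['tcp_pos'])"
```

```text
t 19.45 phi -51.3 r 5.10 Ft_resist -0.9 Fr -0.2 Fz 6.8 w 0.0191
[0.55748872 0.05075723 0.10440462]
```

Request:
{"op": "move_arm", "data": {"series": [[0.1,0.1,0,0,0,0],[0.2,0.2,0,0,0,0],[0.3,0.3,0,0,0,0],[0.4,0.3,0,0,0,0],[0.4,0.3,0,0,0,0],[0.4,0.3,0,0,0,0]]}}

```text
time_s: 19.95
tcp_pos: [0.5606, 0.0535, 0.1044]
ee_rot: [-0.701, 0.702, 0.091, -0.092]
ft_force: [-3.9, -0.4, 7.7]
width: 0.0191
```

```bash
python3 -c "from h import *;st();print(env.observe()['tcp_pos'])"
```

```text
t 19.95 phi -46.6 r 5.10 Ft_resist -3.1 Fr -2.4 Fz 7.7 w 0.0191
[0.56061479 0.0534853  0.10435239]
```

Request:
{"op": "move_arm", "data": {"series": [[0,0,0,0,0,0],[0,0,0,0,0,0],[0,0,0,0,0,0],[0,0,0,0,0,0],[0,0,1,0,0,0],[0,0,3.5,0,0,0],[0,0,6.5,0,0,0],[0.8,-1.5,9,0,0,0],[2,-4,11,0,0,0],[3.3,-6.5,11,0,0,0],[4.5,-9,10,0,0,0],[4.5,-9,9,0,0,0],[4.5,-9,9,0,0,0],[4.5,-9,9,0,0,0],[4.5,-9,9,0,0,0],[4.5,-9,9,0,0,0],[4.5,-9,9,0,0,0],[4.5,-9,9,0,0,0]], "hand": 4.5}}

```text
time_s: 21.45
tcp_pos: [0.6065, -0.0352, 0.1943]
ee_rot: [0.701, -0.701, -0.092, 0.092]
ft_force: [-0.1, 0.8, 0.1]
width: 0.0447
```

```bash
python3 - <<'E'
from h import *
st();i=env.camera_info("wrist");print(np.array(i["extrinsics"])[:3,3])
im=env.camera("wrist");np.save("w8.npy",i["extrinsics"]);cv2.imwrite("pics/w8.png",im)
E
```

```text
t 21.45 phi -57.2 r 14.95 Ft_resist 0.4 Fr -0.7 Fz 0.1 w 0.0447
[0.58890253 0.02887509 0.33649361]
```

View pics/w8.png

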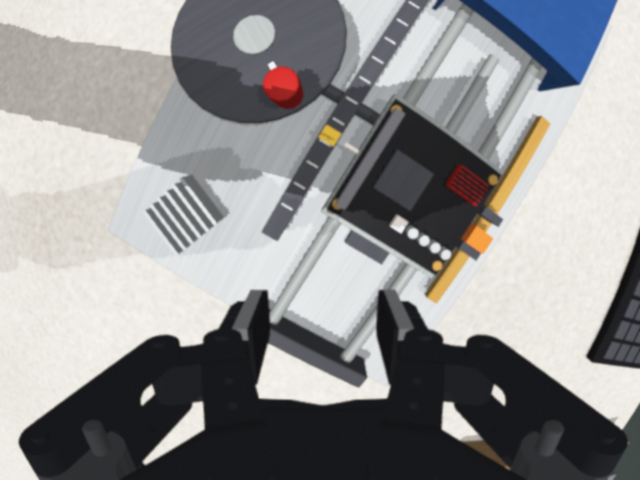

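```bash
python3 - <<'E'
from h import *
i=env.camera_info("wrist");i["extrinsics"]=np.load("w8.npy")
im=cv2.imread("pics/w8.png")
c=np.hstack([cv2.resize(im[115:175,305:375],None,fx=6,fy=6,interpolation=cv2.INTER_CUBIC),cv2.resize(im[205:265,440:500],None,fx=6,fy=6,interpolation=cv2.INTER_CUBIC)]);cv2.imwrite("pics/w8c.png",c)
s=im.astype(int);b,g_,r=s[...,0],s[...,1],s[...,2];lum=b+g_+r
def cen(w,x0,x1,y0,y1):
    w=np.clip(w[y0:y1,x0:x1],0,None).astype(float);yy,xx=np.mgrid[y0:y1,x0:x1];return (w*xx).sum()/w.sum(),(w*yy).sum()/w.sum()
F=cen((r-b)-50,315,345,120,152)
P=cen(lum-lum[140:155,342:362].mean()-60,343,360,139,156)
print(F,P)
for a in (-.2774,-.287,-.265):
    Y=np.array([-np.sin(a),np.cos(a)])
    print(a,[round(1e3*Y@(wray(P,.045,i)-wray(F,z,i))[:2],2) for z in (.045,.055)])
E
```

```text
(np.float64(329.63455121074696), np.float64(134.83956532899802)) (np.float64(350.6191690105073), np.float64(147.02481492281785))
-0.2774 [np.float64(0.25), np.float64(0.57)]
-0.287 [np.float64(0.43), np.float64(0.75)]
-0.265 [np.float64(0.02), np.float64(0.33)]
```

View pics/w8c.png

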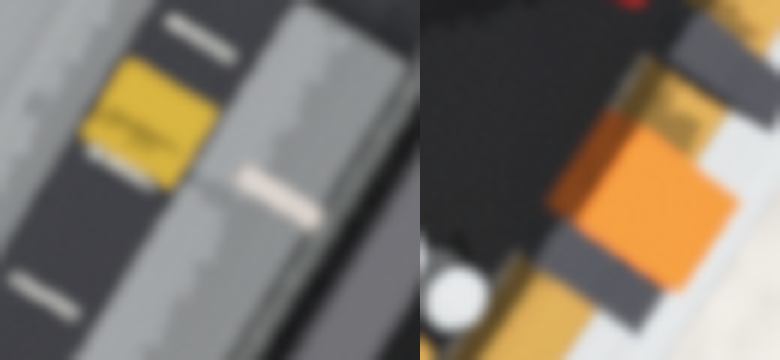

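```bash
python3 -c "
from rig import env
print(env.sign_off())"
```

```text
the job is handed in; nothing more can be done
None
```

I set the slide as asked and handed the job in at about 21.5 s. No verdict was reported.

- **Clockwise:** I gripped the handle and turned the wheel a little over one full turn. The pointer ran about 55 mm past the flag, and I crept the last stretch until the handle force rose from about 3 N to 9.3 N. That means roughly 20 to 30 N on the hidden stop, worked out from the handle force, since the stop force itself cannot be read.
- **Anticlockwise:** I turned back across the play until the pointer was nearly at the flag. My rough estimate from the top camera had said about 7 mm would remain. The closer wrist view showed about 1.4 mm, so I regripped the handle and nudged it about 5° more anticlockwise.

**Last checks, from one wrist picture with the arm clear:**
- **Pointer:** it stands about 0.4 mm to the hood side of the flag, with about 0.5 mm uncertainty, against a limit of 2.5 mm.
- **Play:** the orange drive block is tight against the pull-back lug, so the play is still taken up.
- **Bystanders:** the heatsink was undisturbed. I did not check the others again at the end. The memory module was in place in pictures part-way through.

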